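# Line up the balm jars by size on the display board

### The job

Line the four amber balm jars up on the wooden display board in order of size, one upright in the middle of each cork round: the smallest on the round next to the tall end plate, the largest at the far end from it. Set the glass down gently, do not knock any jar over, and leave the spray bottle where it stands.

Things in the scene. Friction and masses are not known exactly. Their poses are not given: they have to be found in the camera images.
- jar_1: The smallest of four closed balm jars: an upright straight cylinder of amber glass with a black screw lid of the same width, 34 mm across and 40 mm tall in all, about 50 g (each mass may differ by 25 percent). Loose, standing on the table at the start. Origin: centre of its underside; z up along the jar.
- jar_2: The second smallest of four closed balm jars: an upright straight cylinder of amber glass with a black screw lid of the same width, 42 mm across and 55 mm tall in all, about 90 g (each mass may differ by 25 percent). Loose, standing on the table at the start. Origin: centre of its underside; z up along the jar.
- jar_3: The second largest of four closed balm jars: an upright straight cylinder of amber glass with a black screw lid of the same width, 50 mm across and 72 mm tall in all, about 150 g (each mass may differ by 25 percent). Loose, standing on the table at the start. Origin: centre of its underside; z up along the jar.
- jar_4: The largest of four closed balm jars: an upright straight cylinder of amber glass with a black screw lid of the same width, 58 mm across and 92 mm tall in all, about 240 g (each mass may differ by 25 percent). Loose, standing on the table at the start. Origin: centre of its underside; z up along the jar.
- mark_a: One of four identical cork rounds, 66 mm across, 3 mm thick, fixed in a straight row 95 mm apart along a pale wooden board (480 x 90 x 15 mm, fixed on the table). Origin: centre of its underside, on the board's top, 15 mm above the table; a jar on it stands 18 mm above the table. The letters say nothing of its place in the row, which differs at every start.
- mark_b: One of four identical cork rounds, 66 mm across, 3 mm thick, fixed in a straight row 95 mm apart along a pale wooden board (480 x 90 x 15 mm, fixed on the table). Origin: centre of its underside, on the board's top, 15 mm above the table; a jar on it stands 18 mm above the table. The letters say nothing of its place in the row, which differs at every start.
- mark_c: One of four identical cork rounds, 66 mm across, 3 mm thick, fixed in a straight row 95 mm apart along a pale wooden board (480 x 90 x 15 mm, fixed on the table). Origin: centre of its underside, on the board's top, 15 mm above the table; a jar on it stands 18 mm above the table. The letters say nothing of its place in the row, which differs at every start.
- mark_d: One of four identical cork rounds, 66 mm across, 3 mm thick, fixed in a straight row 95 mm apart along a pale wooden board (480 x 90 x 15 mm, fixed on the table). Origin: centre of its underside, on the board's top, 15 mm above the table; a jar on it stands 18 mm above the table. The letters say nothing of its place in the row, which differs at every start.
- end_plate: Upright wooden plate fixed across one end of the board (either end): 84 mm wide, 12 mm thick, 70 mm tall. Origin: centre of its underside, on the board's top, in line with the row, 80 mm from the nearest round's centre. y axis along the row, x across it, z up. The other end has only an unlisted strip 10 mm high.
- spray: White plastic spray bottle with a red trigger, loose bystander, 80 mm across and 225 mm tall, about 600 g, standing on the table at the right. Origin: centre of its underside, z up.

How it is judged:
By the outcome, as a careful person would: the job done as asked, in the order asked, and still so for the second after the job is handed in, with the robot touching nothing.
It also fails if it takes over 109 s, if anything falls off the work surface, if the arm or the gripper's body presses on something with over 40 N, if the wrist force passes 120 N, or if a joint passes its speed limit or range.

### The arm

A 6-joint arm with a two-finger parallel gripper is mounted at the origin on the work surface. World frame = base frame: x ahead of the robot, y to its left, z up, the work surface at z = 0. Lengths are in mm, angles in rad, forces in N, time in s.
With the tool pointing down it reaches from about 375 to 975 mm from the base axis. Payload 3.8 kg.
Tool frame: the origin (TCP) lies at the very end of the fingers, on their centre line; the grasp point (between the pads) lies 19 mm behind it (bot.tcp_to_grasp is the z of the grasp point in the tool frame, in mm); z points along the fingers, y is the line along which they close (so a half turn about z gives the same grasp; the last joint's range is limited). The gripper opens to 88 mm and grips with 3 to 60 N. Pads are 18 mm wide; open, the fingers measure 123 mm over their backs; the gripper's body (75 mm by 187 mm) begins 45 mm behind the grasp point.
Start: joints at [-1.178, 0.264, 1.604, -0, 1.274, -0.037], TCP at [281.259, -613.605, 238.706] pointing down, gripper open.
Joint ranges: [-2.63, 2.63], [-0.94, 2.18], [0.31, 2.57], [-1.31, 4.45], [0, 2.66], [-2.55, 2.55]. Speed limits (rad/s): [2.57, 2.57, 3.14, 3.14, 3.14, 3.14].

### API

Orientations are given as a rotation vector (axis times angle).
In Python, from cell import telemetry, vision, order, bot gives the robot as it stands.
- The arm moves only by the tool carry_out, never from a script. Its arguments are lists of equal length, an entry for each row: "travel": the shift along the tool's x, y, z in units of 30 mm (1.0 is 30 mm), a list of three; "twist": the turn, a rotation vector about the tool's x, y, z in degrees, a list of three. A call has 1 to 12 rows; each row shifts and turns the commanded pose from where the row before left it, along the tool's axes as they then stand; what a row does not reach is not made up. A row lasts 1/8 s, in which the tool goes at most 62.5 mm and 10.7 degrees, less where a joint would pass 70% of its speed; a pose out of reach is approached as far as the arm can. A call is refused whole if a number of a shift passes 1 or a number of a turn 10.7, either way. A call with a gripper value outside its range is refused whole. "gripper" is the opening, from 0 (shut) to 1 (fully open), set as the call begins (left out, the last holds). The fingers move at their own pace and stop on an object; "grip_force" is the grip in N (left out, the last holds). Time passes only in rows, so rows that do not move let the fingers close. It gives the time, the measured TCP pose, the force, the opening and the grip force at its end, in the units of the state.
- telemetry.sense(): the state, without advancing time (a new reading comes with each control period).
- vision.grab_frame(name): name is "side" or "top" or "wrist"; returns (picture, depth): 384x512x3 uint8, blue, green, red; 384x512 float32, mm along the optical axis (not along the pixel's ray), 0 where there is no reading.
- vision.camera_info(name): a dict with "fx", "fy", "cx", "cy" (pixels), "pose" (4x4, takes a point from camera to world coordinates); the wrist camera has in their place "mount" (4x4, takes a point from camera to tool coordinates, whose origin is the TCP and whose axes are the flange's). Camera axes: x right, y down, z forward; pixel columns grow to the right and rows downward; lengths in mm; the calibration is good to about 2 mm. A picture is of the moment at which its call begins: read the wrist's pose just before it. camera_info takes no time and is no camera call.
- order.finish_job(): hands the job in; it is judged then, once.
The state is a dict: "t": time; "qpos": joint angles; "joint_velocities": joint speeds; "tau": joint torques, N m; "position": TCP position; "orientation": TCP orientation; "ft_force": force on the tool from outside, world axes, zero at the start; "torque": the same for the moment, N m; "gripper_width": opening from 0.0 (shut) to 1.0 (fully open); "gripper_force": force on a finger pad.
Only numpy, scipy, OpenCV 4.12 (cv2) and the standard library are available. Lean on these libraries where they do the work, as an engineer would, in place of code of your own. Each camera call takes 0.05 s, during which the arm holds its last target. There are 200 camera calls.

## Working session

There is one attempt and no reset: what is moved stays moved. The work goes in short steps, Python scripts to look and compute and a tool call to move; the robot and the scene stay as the last step left them, time stands still between calls to the robot, and variables do not carry over. Pictures are saved under pics/ and viewed, at most 14 in all, crops included, and the job is handed in when it is done.

Besides the shell and the picture viewer there is one more tool, called after ">>>" by a JSON object that holds its "op" and its "data", one argument or row to a line. carry_out: Moves the arm, as the interface text tells. Its arguments: {"type":"object","properties":{"travel":{"type":"array"},"twist":{"type":"array"},"gripper":{"type":"number"},"grip_force":{"type":"number"}},"required":["travel","twist"]}

```bash
mkdir -p pics; ls; python3 - <<'E'
from cell import telemetry, vision, order, bot
import cv2,numpy as np
s=telemetry.sense();print(s['t'],s['position'],s['orientation'],s['gripper_width'],bot.tcp_to_grasp)
for n in('top','side'):
    p,d=vision.grab_frame(n);cv2.imwrite(f'pics/{n}0.png',p);np.save(f'pics/{n}0.npy',d)
    i=vision.camera_info(n);print(n,i)
print(vision.camera_info('wrist'))
E
```

```text
pics
0.0 [ 281.00095112 -612.97724899  237.42371888] [-3.06727526e+00 -6.69488552e-01  6.08558145e-04] 0.9990446588064095 -18.700000000000003
top {'fx': 429.747654612335, 'fy': 429.747654612335, 'cx': 252.54594514837675, 'cy': 193.23940565726713, 'pose': array([[-2.11740930e-02, -9.81728389e-01,  1.89105864e-01,
         3.62489395e+02],
       [-9.99712810e-01,  2.29138455e-02,  7.01808292e-03,
        -7.96194425e+01],
       [-1.12229938e-02, -1.88902953e-01, -9.81931626e-01,
         1.08379049e+03],
       [ 0.00000000e+00,  0.00000000e+00,  0.00000000e+00,
         1.00000000e+00]])}
side {'fx': 433.61195741851924, 'fy': 433.61195741851924, 'cx': 253.51495500506667, 'cy': 197.9520379664662, 'pose': array([[ 9.92711184e-01, -6.60547624e-02,  1.00803146e-01,
         4.45004844e+02],
       [-1.19372011e-01, -6.53979404e-01,  7.47034980e-01,
        -8.21346522e+02],
       [ 1.65779632e-02, -7.53623054e-01, -6.57097758e-01,
         6.89081887e+02],
       [ 0.00000000e+00,  0.00000000e+00,  0.00000000e+00,
         1.00000000e+00]])}
{'fx': 326.4434048388801, 'fy': 326.4434048388801, 'cx': 252.30367734740918, 'cy': 195.95348812501783, 'mount': array([[-4.74577080e-04, -9.59393007e-01, -2.82072390e-01,
         7.24900150e+01],
       [ 9.99999886e-01, -4.42682621e-04, -1.76800061e-04,
         5.79021000e-03],
       [ 4.47521968e-05, -2.82072442e-01,  9.59393108e-01,
        -1.45781765e+02],
       [ 0.00000000e+00,  0.00000000e+00,  0.00000000e+00,
         1.00000000e+00]])}
```

View pics/top0.png

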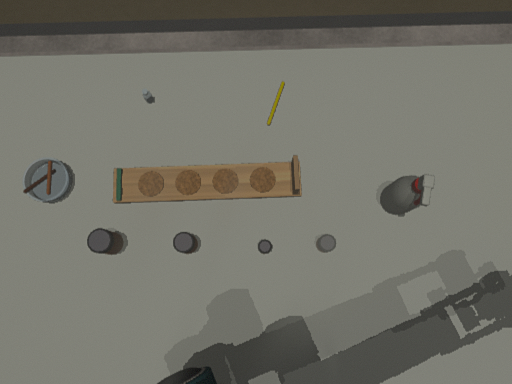

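View pics/side0.png

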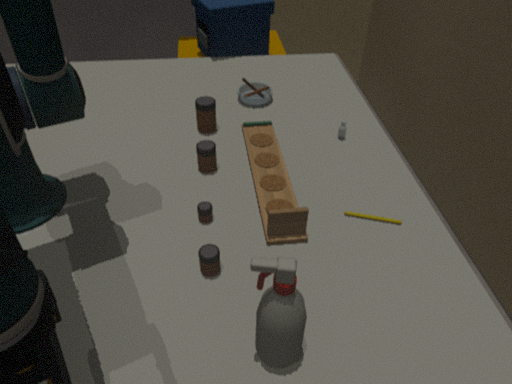

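The top view shows the jars at (100,241) for the largest, (184,243), (265,246) for the smallest and (327,243). The rounds are at (151,184), (188,182), (225,181) and (263,180). The tall plate is on the right at (296,175), with a green strip at the left end and the spray at (405,195). The side view agrees. I'll enlarge both.

```bash
python3 - <<'E'
import cv2,numpy as np
p=cv2.imread('pics/top0.png')[150:262,80:346];p=np.clip(p*1.8,0,255).astype(np.uint8)
cv2.imwrite('pics/topc.png',cv2.resize(p,None,fx=3,fy=3,interpolation=2))
p=cv2.imread('pics/side0.png')[90:285,185:315];p=np.clip(p*1.8,0,255).astype(np.uint8)
cv2.imwrite('pics/sidec.png',cv2.resize(p,None,fx=3,fy=3,interpolation=2))
E
```

```text
(no output)
```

View pics/topc.png

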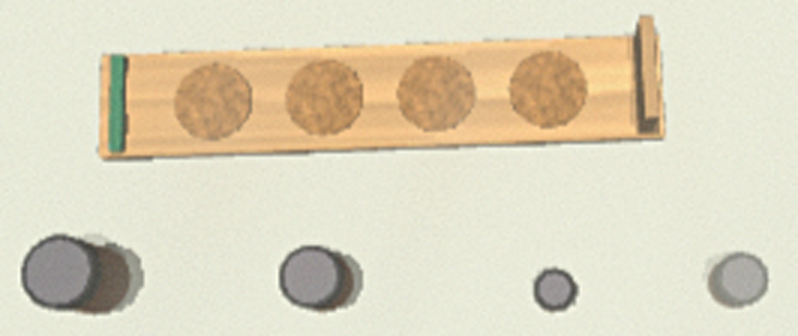

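View pics/sidec.png

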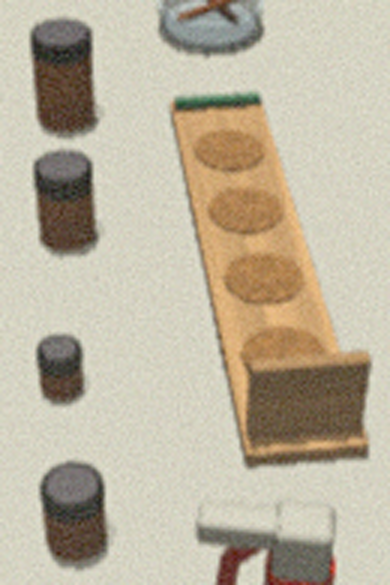

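The top crop shows lid centres at (60,272), (310,277), (554,290) and (740,279), and rounds at (213,101), (324,97), (436,93) and (548,89). The side crop shows lids at (61,37), (63,169), (60,353) and (73,482), and rounds at (229,150), (246,210) and (264,279), with the last one partly hidden by the plate.

```bash
cat >h.py <<'E'
import numpy as np
from cell import vision
def ray(n,u,v):
    i=vision.camera_info(n);T=i['pose']
    return T[:3,3],T[:3,:3]@np.array([(u-i['cx'])/i['fx'],(v-i['cy'])/i['fy'],1])
def tri(a,b):
    (p,d),(q,e)=ray('top',*a),ray('side',*b)
    s=np.linalg.lstsq(np.c_[d,-e],q-p,rcond=None)[0]
    A,B=p+s[0]*d,q+s[1]*e
    return (A+B)/2,np.linalg.norm(A-B)
def atz(n,uv,z):
    p,d=ray(n,*uv);return p+d*(z-p[2])/d[2]
E
python3 - <<'E'
from h import *
np.set_printoptions(precision=1,suppress=True)
D=np.load('pics/top0.npy')
t=dict(j4=(60,272),j3=(310,277),j1=(554,290),j2=(740,279),r4=(213,101),r3=(324,97),r2=(436,93),r1=(548,89))
s=dict(j4=(61,37),j3=(63,169),j1=(60,353),j2=(73,482),r4=(229,150),r3=(246,210),r2=(264,279),r1=(283,352))
hz=dict(j4=92,j3=72,j1=40,j2=55,r1=18,r2=18,r3=18,r4=18)
for k in t:
    a=((t[k][0]+.5)/3-.5+80,(t[k][1]+.5)/3-.5+150);b=((s[k][0]+.5)/3-.5+185,(s[k][1]+.5)/3-.5+90)
    P,g=tri(a,b);c=D[int(a[1]+.5),int(a[0]+.5)]
    p,d=ray('top',*a)
    print(k,P,'gap %.1f'%g,'depth',p+d*c,'top@z',atz('top',a,hz[k]),'side@z',atz('side',b,hz[k]))
E
```

```text
j4 [450.8 284.5  87.8] gap 1.0 depth [451.1 283.8  90. ] top@z [450.9 283.   92. ] side@z [450.3 276.7  92. ]
j3 [444.4  94.1  68.3] gap 0.7 depth [444.5  93.5  72.1] top@z [444.5  93.5  72. ] side@z [444.1  88.7  72. ]
j1 [432.8 -97.9  34.5] gap 0.3 depth [432.6 -98.   34.7] top@z [432.3 -97.9  40. ] side@z [ 433. -104.   40.]
j2 [ 437.  -245.5   54.3] gap 0.5 depth [ 436.7 -245.3   55.5] top@z [ 436.7 -245.4   55. ] side@z [ 437.3 -246.1   55. ]
r4 [599.1 186.8  16.8] gap 1.2 depth [599.7 186.8  17.1] top@z [599.4 186.6  18. ] side@z [598.2 184.8  18. ]
r3 [601.1  92.7  15.9] gap 0.1 depth [601.6  93.   13.8] top@z [600.7  92.3  18. ] side@z [600.5  89.8  18. ]
r2 [602.5  -2.5  14.8] gap 0.3 depth [602.3  -2.6  16.3] top@z [601.9  -2.7  18. ] side@z [601.6  -6.4  18. ]
r1 [602.5 -97.6  19.7] gap 0.5 depth [602.8 -97.6  19.3] top@z [603.1 -97.6  18. ] side@z [602.6 -95.8  18. ]
```

Heights and positions agree, so the order is jar_1 to y=-98, jar_2 to -3, jar_3 to 92 and jar_4 to 187. The plan is to set tool yaw so the fingers close along world x, starting with jar_2.

>>> {"op": "carry_out", "data": {
  "travel": [
    [0, 0, 0],
    [0, 0, 0],
    [0, 0, 0],
    [0, 0, 0],
    [0, 0, 0],
    [0, 0, 0],
    [0, 0, 0],
    [0.94, 0.4, 0],
    [0.94, 0.4, 0],
    [0.94, 0.4, 0],
    [0.94, 0.4, 0],
    [0.94, 0.4, 0]
  ],
  "twist": [
    [0, 0, -9.34],
    [0, 0, -9.34],
    [0, 0, -9.34],
    [0, 0, -9.34],
    [0, 0, -9.34],
    [0, 0, -9.34],
    [0, 0, -9.34],
    [0, 0, 0],
    [0, 0, 0],
    [0, 0, 0],
    [0, 0, 0],
    [0, 0, 0]
  ],
  "gripper": 1,
  "grip_force": 10
}}

```text
t: 1.6
position: [341.3, -471.4, 238.1]
orientation: [-2.221, -2.221, -0.0]
ft_force: [0.2, -0.5, 0.1]
gripper_width: 0.998
gripper_force: 0.0
```

>>> {"op": "carry_out", "data": {
  "travel": [
    [0.94, 0.4, 0.36],
    [0.94, 0.4, 0.36],
    [0.94, 0.4, 0.36],
    [0.94, 0.4, 0.36],
    [0.94, 0.4, 0.36],
    [0.94, 0.4, 0.36],
    [0.94, 0.4, 0.36],
    [0.94, 0.4, 0.36],
    [0, 0, 0],
    [0, 0, 0]
  ],
  "twist": [
    [0, 0, 0],
    [0, 0, 0],
    [0, 0, 0],
    [0, 0, 0],
    [0, 0, 0],
    [0, 0, 0],
    [0, 0, 0],
    [0, 0, 0],
    [0, 0, 0],
    [0, 0, 0]
  ]
}}

```text
t: 2.85
position: [437.1, -247.4, 152.4]
orientation: [2.221, 2.222, -0.001]
ft_force: [0.8, 0.2, 0.6]
gripper_width: 0.993
gripper_force: 0.0
```

```bash
cat >>h.py <<'E'
from cell import telemetry
from scipy.spatial.transform import Rotation as Ro
def wrist():
    s=telemetry.sense();p,d=vision.grab_frame('wrist');i=vision.camera_info('wrist')
    T=np.eye(4);T[:3,:3]=Ro.from_rotvec(s['orientation']).as_matrix();T[:3,3]=s['position']
    return p,d,i,T@i['mount']
def wz(i,T,u,v,z):
    d=T[:3,:3]@np.array([(u-i['cx'])/i['fx'],(v-i['cy'])/i['fy'],1])
    return T[:3,3]+d*(z-T[2,3])/d[2]
E
python3 - <<'E'
from h import *
import cv2
p,d,i,T=wrist();cv2.imwrite('pics/w1.png',p);np.save('pics/w1T.npy',T)
s=telemetry.sense();print(s['position'],s['ft_force'],T)
E
```

```text
[ 437.20750464 -247.82470573  152.66913485] [ 0.2794163  -0.00036063 -0.16249007] [[ 9.99999984e-01  1.79966550e-04  7.09280188e-06  4.36881093e+02]
 [ 1.74633084e-04 -9.59224568e-01 -2.82645001e-01 -1.74728561e+02]
 [-4.40630558e-05  2.82644998e-01 -9.59224584e-01  2.98173489e+02]
 [ 0.00000000e+00  0.00000000e+00  0.00000000e+00  1.00000000e+00]]
```

View pics/w1.png

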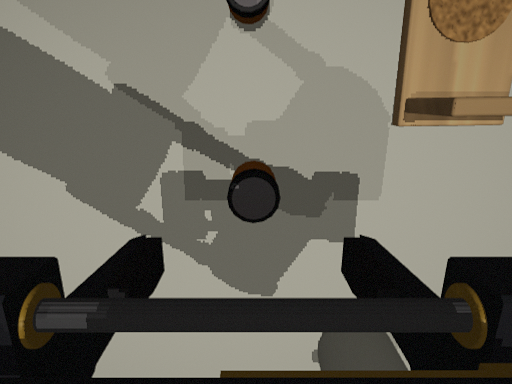

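The wrist view shows the jar_2 lid centred at (253,194). The fingers are at the bottom and the board corner is at top right.

```bash
python3 - <<'E'
from h import *
i=vision.camera_info('wrist');T=np.load('pics/w1T.npy')
print(wz(i,T,253.5,194.5,55), wz(i,T,470,0,18))
E
```

```text
[ 437.81051261 -245.2066631    55.        ] [ 602.35998216 -101.94678605   18.        ]
```

>>> {"op": "carry_out", "data": {
  "travel": [
    [0.08, 0, 0.94],
    [0, 0, 0.94],
    [0, 0, 0.94],
    [0, 0, 0.94],
    [0, 0, 0.6],
    [0, 0, 0.3],
    [0, 0, 0]
  ],
  "twist": [
    [0, 0, 0],
    [0, 0, 0],
    [0, 0, 0],
    [0, 0, 0],
    [0, 0, 0],
    [0, 0, 0],
    [0, 0, 0]
  ]
}}

```text
t: 3.78
position: [437.1, -244.9, 12.4]
orientation: [-2.222, -2.221, 0.0]
ft_force: [-0.0, 0.2, 0.0]
gripper_width: 1.002
gripper_force: 0.0
```

>>> {"op": "carry_out", "data": {
  "travel": [
    [0, 0, 0],
    [0, 0, 0],
    [0, 0, 0],
    [0, 0, 0],
    [0, 0, 0],
    [0, 0, 0],
    [0, 0, 0],
    [0, 0, 0]
  ],
  "twist": [
    [0, 0, 0],
    [0, 0, 0],
    [0, 0, 0],
    [0, 0, 0],
    [0, 0, 0],
    [0, 0, 0],
    [0, 0, 0],
    [0, 0, 0]
  ],
  "gripper": 0.3,
  "grip_force": 10
}}

```text
t: 4.78
position: [437.3, -244.6, 12.5]
orientation: [2.221, 2.221, 0.0]
ft_force: [0.6, -0.1, 0.2]
gripper_width: 0.469
gripper_force: 10.0
```

>>> {"op": "carry_out", "data": {
  "travel": [
    [0, 0, -0.7],
    [0, 0, -1],
    [0, 0, -1],
    [0.9, 0.61, -0.75],
    [0.9, 0.61, 0],
    [0.9, 0.61, 0],
    [0.9, 0.61, 0],
    [0.9, 0.61, 0],
    [0.9, 0.61, 0],
    [0.9, 0.61, 0],
    [0.9, 0.61, 0],
    [0.86, 0.61, 0]
  ],
  "twist": [
    [0, 0, 0],
    [0, 0, 0],
    [0, 0, 0],
    [0, 0, 0],
    [0, 0, 0],
    [0, 0, 0],
    [0, 0, 0],
    [0, 0, 0],
    [0, 0, 0],
    [0, 0, 0],
    [0, 0, 0],
    [0, 0, 0]
  ]
}}

```text
t: 6.28
position: [601.9, -1.8, 115.4]
orientation: [-2.221, -2.221, 0.001]
ft_force: [-0.6, -0.1, -0.8]
gripper_width: 0.463
gripper_force: 10.0
```

>>> {"op": "carry_out", "data": {
  "travel": [
    [0, 0, 0.3],
    [0, 0, 0.7],
    [0, 0, 0.7],
    [0, 0, 0.4],
    [0, 0, 0]
  ],
  "twist": [
    [0, 0, 0],
    [0, 0, 0],
    [0, 0, 0],
    [0, 0, 0],
    [0, 0, 0]
  ]
}}

```text
t: 6.9
position: [600.2, -3.3, 51.4]
orientation: [-2.22, -2.219, 0.004]
ft_force: [-0.3, -0.2, -1.0]
gripper_width: 0.463
gripper_force: 10.0
```

```bash
python3 - <<'E'
from h import *
import cv2
p,d,i,T=wrist();cv2.imwrite('pics/w2.png',p);np.save('pics/w2T.npy',T)
s=telemetry.sense();print(s['position'],s['ft_force'])
E
```

```text
[601.24578584  -3.21458799  52.5452967 ] [-0.13235746  0.49421275 -1.50339894]
```

View pics/w2.png

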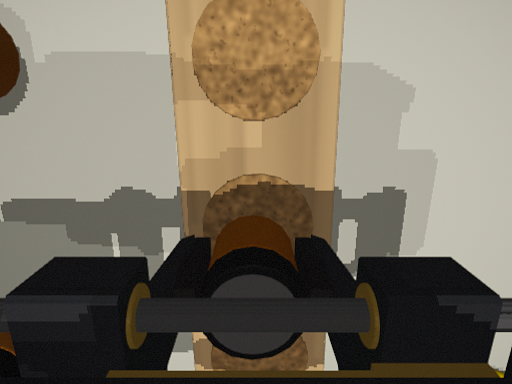

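The wrist view shows the jar held, the next round centred at (256,54), and the target round below with edges at about columns 204 and 312.

```bash
python3 - <<'E'
from h import *
i=vision.camera_info('wrist');T=np.load('pics/w2T.npy')
for u,v in((256.5,54),(256,121),(258,226),(258,174)):print(wz(i,T,u,v,18))
s=telemetry.sense();print(s['position'],s['orientation'])
E
```

```text
[602.03983958  91.68935344  18.        ]
[601.86131797  58.50327665  18.        ]
[603.17384887  -1.78739429  18.        ]
[603.04908584  29.46832045  18.        ]
[601.24578584  -3.21458799  52.5452967 ] [-2.22116509e+00 -2.22042091e+00  1.54452897e-03]
```

>>> {"op": "carry_out", "data": {
  "travel": [
    [0, 0.03, 0.3],
    [0, 0, 0.25],
    [0, 0, 0.1],
    [0, 0, 0.05],
    [0, 0, 0.03],
    [0, 0, 0],
    [0, 0, 0]
  ],
  "twist": [
    [0, 0, 0],
    [0, 0, 0],
    [0, 0, 0],
    [0, 0, 0],
    [0, 0, 0],
    [0, 0, 0],
    [0, 0, 0]
  ]
}}

```text
t: 7.82
position: [603.0, -2.8, 31.3]
orientation: [2.221, 2.221, 0.0]
ft_force: [-0.2, 0.8, -0.7]
gripper_width: 0.459
gripper_force: 10.0
```

>>> {"op": "carry_out", "data": {
  "travel": [
    [0, 0, 0.02],
    [0, 0, 0.02],
    [0, 0, 0.01],
    [0, 0, 0]
  ],
  "twist": [
    [0, 0, 0],
    [0, 0, 0],
    [0, 0, 0],
    [0, 0, 0]
  ]
}}

```text
t: 8.32
position: [603.1, -2.8, 30.4]
orientation: [2.221, 2.221, 0.0]
ft_force: [-0.9, 0.3, 5.8]
gripper_width: 0.46
gripper_force: 10.0
```

>>> {"op": "carry_out", "data": {
  "travel": [
    [0, 0, 0],
    [0, 0, 0],
    [0, 0, 0],
    [0, 0, 0]
  ],
  "twist": [
    [0, 0, 0],
    [0, 0, 0],
    [0, 0, 0],
    [0, 0, 0]
  ],
  "gripper": 0.75
}}

```text
t: 8.82
position: [602.7, -2.7, 29.4]
orientation: [-2.221, -2.221, 0.0]
ft_force: [-0.3, 0.6, 0.3]
gripper_width: 0.749
gripper_force: 0.0
```

>>> {"op": "carry_out", "data": {
  "travel": [
    [0, 0, -0.4],
    [0, 0, -0.9],
    [0, 0, -0.9],
    [0, 0, -0.6],
    [-0.53, -0.95, 0],
    [-0.53, -0.95, 0],
    [-0.53, -0.95, 0],
    [-0.53, -0.95, 0],
    [-0.53, -0.95, 0],
    [-0.53, -0.95, 0],
    [0, 0, 0],
    [0, 0, 0]
  ],
  "twist": [
    [0, 0, 0],
    [0, 0, 0],
    [0, 0, 0],
    [0, 0, 0],
    [0, 0, 0],
    [0, 0, 0],
    [0, 0, 0],
    [0, 0, 0],
    [0, 0, 0],
    [0, 0, 0],
    [0, 0, 0],
    [0, 0, 0]
  ]
}}

```text
t: 10.32
position: [432.8, -98.2, 114.2]
orientation: [2.221, 2.22, 0.002]
ft_force: [1.3, -0.3, 0.3]
gripper_width: 0.754
gripper_force: 0.0
```

>>> {"op": "carry_out", "data": {
  "travel": [
    [0, 0, 0.9],
    [0, 0, 0.9],
    [0, 0, 0.9],
    [0, 0, 0.6],
    [0, 0, 0.2],
    [0, 0, 0]
  ],
  "twist": [
    [0, 0, 0],
    [0, 0, 0],
    [0, 0, 0],
    [0, 0, 0],
    [0, 0, 0],
    [0, 0, 0]
  ]
}}

```text
t: 11.08
position: [432.4, -97.9, 8.6]
orientation: [-2.22, -2.222, 0.0]
ft_force: [-0.4, -1.2, 0.6]
gripper_width: 0.753
gripper_force: 0.0
```

>>> {"op": "carry_out", "data": {
  "travel": [
    [0, 0, 0],
    [0, 0, 0],
    [0, 0, 0],
    [0, 0, 0],
    [0, 0, 0],
    [0, 0, 0],
    [0, 0, 0],
    [0, 0, 0]
  ],
  "twist": [
    [0, 0, 0],
    [0, 0, 0],
    [0, 0, 0],
    [0, 0, 0],
    [0, 0, 0],
    [0, 0, 0],
    [0, 0, 0],
    [0, 0, 0]
  ],
  "gripper": 0.2,
  "grip_force": 8
}}

```text
t: 12.08
position: [432.2, -98.3, 9.0]
orientation: [2.221, 2.221, 0.0]
ft_force: [-0.5, 0.3, 5.9]
gripper_width: 0.374
gripper_force: 8.0
```

>>> {"op": "carry_out", "data": {
  "travel": [
    [0, 0, -0.3],
    [0, 0, -0.8],
    [0, 0, -0.9],
    [0, 0.95, 0],
    [0, 0.95, 0],
    [0, 0.95, 0],
    [0, 0.95, 0],
    [0, 0.95, 0],
    [0, 0.95, 0],
    [0, 0, 0.4],
    [0, 0, 0],
    [0, 0, 0]
  ],
  "twist": [
    [0, 0, 0],
    [0, 0, 0],
    [0, 0, 0],
    [0, 0, 0],
    [0, 0, 0],
    [0, 0, 0],
    [0, 0, 0],
    [0, 0, 0],
    [0, 0, 0],
    [0, 0, 0],
    [0, 0, 0],
    [0, 0, 0]
  ]
}}

```text
t: 13.58
position: [600.9, -98.0, 55.7]
orientation: [-2.22, -2.22, 0.002]
ft_force: [0.4, 0.1, -0.4]
gripper_width: 0.37
gripper_force: 8.0
```

>>> {"op": "carry_out", "data": {
  "travel": [
    [0, 0.02, 0.4],
    [0, 0, 0.3],
    [0, 0, 0.15],
    [0, 0, 0.06],
    [0, 0, 0.03],
    [0, 0, 0],
    [0, 0, 0]
  ],
  "twist": [
    [0, 0, 0],
    [0, 0, 0],
    [0, 0, 0],
    [0, 0, 0],
    [0, 0, 0],
    [0, 0, 0],
    [0, 0, 0]
  ]
}}

```text
t: 14.45
position: [603.7, -98.2, 28.7]
orientation: [2.221, 2.221, 0.001]
ft_force: [0.3, 0.2, -0.1]
gripper_width: 0.377
gripper_force: 8.0
```

>>> {"op": "carry_out", "data": {
  "travel": [
    [0, 0, 0.02],
    [0, 0, 0.02],
    [0, 0, 0.01],
    [0, 0, 0]
  ],
  "twist": [
    [0, 0, 0],
    [0, 0, 0],
    [0, 0, 0],
    [0, 0, 0]
  ]
}}

```text
t: 14.95
position: [603.4, -98.2, 27.1]
orientation: [2.221, 2.221, -0.0]
ft_force: [-1.0, 0.0, 0.8]
gripper_width: 0.376
gripper_force: 8.0
```

>>> {"op": "carry_out", "data": {
  "travel": [
    [0, 0, 0.01],
    [0, 0, 0.01],
    [0, 0, 0]
  ],
  "twist": [
    [0, 0, 0],
    [0, 0, 0],
    [0, 0, 0]
  ]
}}

```text
t: 15.32
position: [603.4, -98.2, 27.0]
orientation: [-2.221, -2.222, 0.0]
ft_force: [-3.0, -0.1, 5.8]
gripper_width: 0.377
gripper_force: 8.0
```

>>> {"op": "carry_out", "data": {
  "travel": [
    [0, 0, 0],
    [0, 0, 0],
    [0, 0, 0],
    [0, 0, 0]
  ],
  "twist": [
    [0, 0, 0],
    [0, 0, 0],
    [0, 0, 0],
    [0, 0, 0]
  ],
  "gripper": 0.65
}}

```text
t: 15.82
position: [603.3, -98.1, 26.1]
orientation: [-2.221, -2.221, 0.0]
ft_force: [-0.4, -0.3, -0.2]
gripper_width: 0.652
gripper_force: 0.0
```

>>> {"op": "carry_out", "data": {
  "travel": [
    [0, 0, -0.4],
    [0, 0, -0.9],
    [0, 0, -0.9],
    [0, 0, -0.7],
    [0.91, -0.76, 0],
    [0.91, -0.76, 0],
    [0.91, -0.76, 0],
    [0.91, -0.76, 0],
    [0.91, -0.76, 0],
    [0.91, -0.76, 0],
    [0.93, -0.74, 0],
    [0, 0, 0]
  ],
  "twist": [
    [0, 0, 0],
    [0, 0, 0],
    [0, 0, 0],
    [0, 0, 0],
    [0, 0, 0],
    [0, 0, 0],
    [0, 0, 0],
    [0, 0, 0],
    [0, 0, 0],
    [0, 0, 0],
    [0, 0, 0],
    [0, 0, 0]
  ]
}}

```text
t: 17.32
position: [443.3, 94.7, 113.9]
orientation: [2.218, 2.225, 0.001]
ft_force: [0.2, -0.4, -0.3]
gripper_width: 0.648
gripper_force: 0.0
```

>>> {"op": "carry_out", "data": {
  "travel": [
    [0, 0, 0],
    [0, 0, 0],
    [0, 0, 0]
  ],
  "twist": [
    [0, 0, 0],
    [0, 0, 0],
    [0, 0, 0]
  ],
  "gripper": 1
}}

```text
t: 17.7
position: [445.0, 92.9, 113.4]
orientation: [2.222, 2.22, 0.0]
ft_force: [0.1, 0.5, -0.5]
gripper_width: 0.972
gripper_force: 0.0
```

```bash
python3 - <<'E'
from h import *
import cv2
p,d,i,T=wrist();cv2.imwrite('pics/w3.png',p);np.save('pics/w3T.npy',T)
t,_=vision.grab_frame('side');t=np.clip(t[90:285,185:315]*1.8,0,255).astype(np.uint8)
p=cv2.resize(p,(396,297));t=cv2.resize(t,None,fx=3,fy=3);c=np.zeros((585,790,3),np.uint8);c[:297,:396]=p;c[:,398:788]=t
cv2.imwrite('pics/c3.png',c)
s=telemetry.sense();print(s['position'])
E
```

```text
[444.728473    93.02147741 113.23342034]
```

View pics/c3.png

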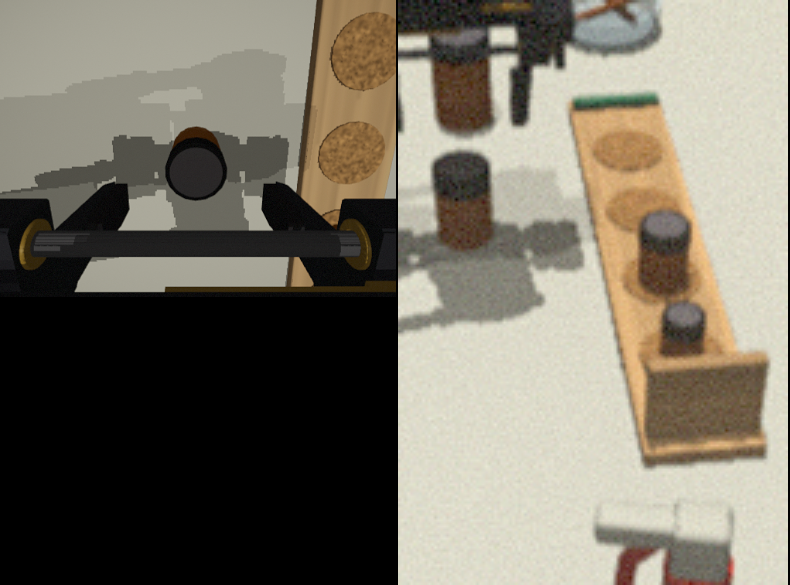

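The wrist part shows the jar_3 lid face at about (252,223) full-scale, which puts it at y≈93.4 and agrees with the top view. The side part shows jar_1 and jar_2 upright on the first two rounds.

>>> {"op": "carry_out", "data": {
  "travel": [
    [0.01, 0, 0.8],
    [0, 0, 0.9],
    [0, 0, 0.8],
    [0, 0, 0.4],
    [0, 0, 0.15],
    [0, 0, 0]
  ],
  "twist": [
    [0, 0, 0],
    [0, 0, 0],
    [0, 0, 0],
    [0, 0, 0],
    [0, 0, 0],
    [0, 0, 0]
  ]
}}

```text
t: 18.55
position: [444.8, 93.8, 22.1]
orientation: [2.221, 2.221, 0.0]
ft_force: [0.7, -0.1, -0.1]
gripper_width: 1.003
gripper_force: 0.0
```

>>> {"op": "carry_out", "data": {
  "travel": [
    [0, 0, 0],
    [0, 0, 0],
    [0, 0, 0],
    [0, 0, 0],
    [0, 0, 0],
    [0, 0, 0],
    [0, 0, 0],
    [0, 0, 0]
  ],
  "twist": [
    [0, 0, 0],
    [0, 0, 0],
    [0, 0, 0],
    [0, 0, 0],
    [0, 0, 0],
    [0, 0, 0],
    [0, 0, 0],
    [0, 0, 0]
  ],
  "gripper": 0.35,
  "grip_force": 14
}}

```text
t: 19.55
position: [444.6, 93.8, 21.9]
orientation: [2.221, 2.221, 0.0]
ft_force: [0.9, -0.3, 0.6]
gripper_width: 0.557
gripper_force: 14.0
```

>>> {"op": "carry_out", "data": {
  "travel": [
    [0, 0, -0.3],
    [0, 0, -0.8],
    [0, 0, -0.9],
    [0, 0.88, 0],
    [0, 0.88, 0],
    [0, 0.88, 0],
    [0, 0.88, 0],
    [0, 0.88, 0],
    [-0.05, 0.82, 0],
    [0, 0, 0.4],
    [0, 0, 0],
    [0, 0, 0]
  ],
  "twist": [
    [0, 0, 0],
    [0, 0, 0],
    [0, 0, 0],
    [0, 0, 0],
    [0, 0, 0],
    [0, 0, 0],
    [0, 0, 0],
    [0, 0, 0],
    [0, 0, 0],
    [0, 0, 0],
    [0, 0, 0],
    [0, 0, 0]
  ]
}}

```text
t: 21.05
position: [599.2, 92.3, 69.1]
orientation: [-2.22, -2.221, 0.003]
ft_force: [0.5, 0.9, -1.2]
gripper_width: 0.56
gripper_force: 14.0
```

>>> {"op": "carry_out", "data": {
  "travel": [
    [0, 0, 0.4],
    [0, 0, 0.3],
    [0, 0, 0.14],
    [0, 0, 0.06],
    [0, 0, 0.03],
    [0, 0, 0],
    [0, 0, 0]
  ],
  "twist": [
    [0, 0, 0],
    [0, 0, 0],
    [0, 0, 0],
    [0, 0, 0],
    [0, 0, 0],
    [0, 0, 0],
    [0, 0, 0]
  ]
}}

```text
t: 21.92
position: [601.2, 92.3, 42.2]
orientation: [2.221, 2.221, 0.001]
ft_force: [0.2, 0.4, -1.0]
gripper_width: 0.557
gripper_force: 14.0
```

>>> {"op": "carry_out", "data": {
  "travel": [
    [0, 0, 0.02],
    [0, 0, 0.01],
    [0, 0, 0.01],
    [0, 0, 0]
  ],
  "twist": [
    [0, 0, 0],
    [0, 0, 0],
    [0, 0, 0],
    [0, 0, 0]
  ]
}}

```text
t: 22.42
position: [600.9, 92.3, 40.7]
orientation: [-2.221, -2.222, 0.0]
ft_force: [-0.6, -0.5, 0.2]
gripper_width: 0.558
gripper_force: 14.0
```

>>> {"op": "carry_out", "data": {
  "travel": [
    [0, 0, 0.02],
    [0, 0, 0.01],
    [0, 0, 0]
  ],
  "twist": [
    [0, 0, 0],
    [0, 0, 0],
    [0, 0, 0]
  ]
}}

```text
t: 22.8
position: [601.0, 92.3, 40.0]
orientation: [2.221, 2.222, 0.0]
ft_force: [-0.8, 0.1, 0.9]
gripper_width: 0.558
gripper_force: 14.0
```

>>> {"op": "carry_out", "data": {
  "travel": [
    [0, 0, 0.01],
    [0, 0, 0]
  ],
  "twist": [
    [0, 0, 0],
    [0, 0, 0]
  ]
}}

```text
t: 23.05
position: [601.1, 92.3, 39.9]
orientation: [2.221, 2.221, 0.0]
ft_force: [-0.6, 0.8, 3.1]
gripper_width: 0.555
gripper_force: 14.0
```

>>> {"op": "carry_out", "data": {
  "travel": [
    [0, 0, 0],
    [0, 0, 0],
    [0, 0, 0],
    [0, 0, 0]
  ],
  "twist": [
    [0, 0, 0],
    [0, 0, 0],
    [0, 0, 0],
    [0, 0, 0]
  ],
  "gripper": 0.85
}}

```text
t: 23.55
position: [601.0, 92.3, 39.4]
orientation: [-2.221, -2.221, 0.0]
ft_force: [-0.4, -0.1, -0.2]
gripper_width: 0.853
gripper_force: 0.0
```

>>> {"op": "carry_out", "data": {
  "travel": [
    [0, 0, -0.4],
    [0, 0, -0.9],
    [0, 0, -0.9],
    [0, 0, -0.8],
    [0.91, -0.72, 0],
    [0.91, -0.72, 0],
    [0.91, -0.72, 0],
    [0.91, -0.72, 0],
    [0.91, -0.72, 0],
    [0.91, -0.72, 0],
    [0.9, -0.69, 0],
    [0, 0, 0]
  ],
  "twist": [
    [0, 0, 0],
    [0, 0, 0],
    [0, 0, 0],
    [0, 0, 0],
    [0, 0, 0],
    [0, 0, 0],
    [0, 0, 0],
    [0, 0, 0],
    [0, 0, 0],
    [0, 0, 0],
    [0, 0, 0],
    [0, 0, 0]
  ]
}}

```text
t: 25.05
position: [449.8, 284.6, 130.4]
orientation: [2.218, 2.225, 0.002]
ft_force: [-0.3, -0.6, -0.7]
gripper_width: 0.852
gripper_force: 0.0
```

>>> {"op": "carry_out", "data": {
  "travel": [
    [0, 0, 0],
    [0, 0, 0],
    [0, 0, 0]
  ],
  "twist": [
    [0, 0, 0],
    [0, 0, 0],
    [0, 0, 0]
  ],
  "gripper": 1
}}

```text
t: 25.42
position: [451.3, 282.4, 129.6]
orientation: [2.223, 2.22, -0.0]
ft_force: [0.3, -0.4, -0.3]
gripper_width: 0.997
gripper_force: 0.0
```

```bash
python3 - <<'E'
from h import *
import cv2
p,d,i,T=wrist();cv2.imwrite('pics/w4.png',p);np.save('pics/w4T.npy',T)
s=telemetry.sense();print(s['position'])
E
```

```text
[451.14103309 282.49063397 129.48026306]
```

View pics/w4.png

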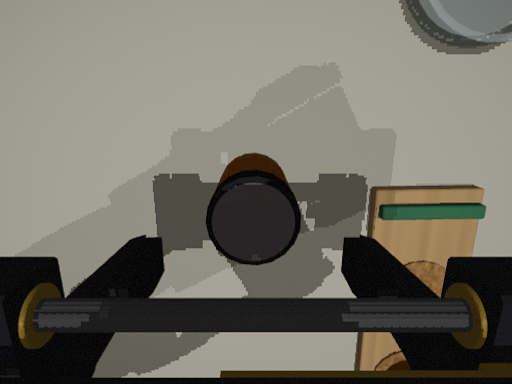

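The wrist view shows the jar_4 lid centred near (253,220), with the board's green strip at right. I'll use depth to find the lid-face centroid and check y.

```bash
python3 - <<'E'
from h import *
def cloud(d,i,T):
    v,u=np.mgrid[:384,:512];c=np.stack([(u-i['cx'])/i['fx']*d,(v-i['cy'])/i['fy']*d,d],-1)
    return c@T[:3,:3].T+T[:3,3]
def rep(P,c,h,r):
    m=(np.hypot(P[...,0]-c[0],P[...,1]-c[1])<r)&(abs(P[...,2]-h)<5)
    q=P[m];print(c,m.sum(),(q.min(0)+q.max(0))/2,np.median(q[:,2]),np.ptp(q,axis=0))
p,d,i,T=wrist();rep(cloud(d,i,T),(451,284),92,45)
i=vision.camera_info('top');D=np.load('pics/top0.npy');P=cloud(D,i,i['pose'])
rep(P,(451,284),92,45);rep(P,(444.5,93.5),72,40)
_,d=vision.grab_frame('top');P=cloud(d,i,i['pose'])
for c,h in(((603,-98),58),((602.5,-3),73),((601,92),90)):rep(P,c,h,35)
E
```

```text
(451, 284) 6746 [451.47962749 284.99603362  90.84915351] 92.1405546373275 [57.28200528 57.41854661  7.6658099 ]
(451, 284) 489 [450.87144395 284.69155148  91.74861063] 91.54424976063899 [53.69895134 57.7791284   9.27236375]
(444.5, 93.5) 345 [444.64603797  93.48879812  71.67648401] 71.22750005961609 [47.31933838 47.78272547  9.24316631]
(603, -98) 143 [602.85352071 -97.57433542  58.16239688] 57.35155492041372 [30.97618947 32.05930485  9.30197731]
(602.5, -3) 223 [601.57144146  -5.46333775  72.95497002] 72.41680103221574 [39.4749585  41.65119108  9.14785225]
(601, 92) 335 [600.09727997  92.08551034  89.51330287] 89.60947996658547 [48.50381029 48.02417702  9.0236474 ]
```

>>> {"op": "carry_out", "data": {
  "travel": [
    [0.08, 0, 0.8],
    [0, 0, 0.9],
    [0, 0, 0.8],
    [0, 0, 0.5],
    [0, 0, 0.15],
    [0, 0, 0]
  ],
  "twist": [
    [0, 0, 0],
    [0, 0, 0],
    [0, 0, 0],
    [0, 0, 0],
    [0, 0, 0],
    [0, 0, 0]
  ]
}}

```text
t: 26.32
position: [451.0, 285.6, 35.2]
orientation: [2.221, 2.221, 0.0]
ft_force: [0.8, 0.1, -1.0]
gripper_width: 1.002
gripper_force: 0.0
```

>>> {"op": "carry_out", "data": {
  "travel": [
    [0, 0, 0],
    [0, 0, 0],
    [0, 0, 0],
    [0, 0, 0],
    [0, 0, 0],
    [0, 0, 0],
    [0, 0, 0],
    [0, 0, 0]
  ],
  "twist": [
    [0, 0, 0],
    [0, 0, 0],
    [0, 0, 0],
    [0, 0, 0],
    [0, 0, 0],
    [0, 0, 0],
    [0, 0, 0],
    [0, 0, 0]
  ],
  "gripper": 0.45,
  "grip_force": 20
}}

```text
t: 27.32
position: [451.2, 285.7, 35.4]
orientation: [2.221, 2.221, 0.002]
ft_force: [1.2, -0.8, 2.7]
gripper_width: 0.649
gripper_force: 20.0
```

>>> {"op": "carry_out", "data": {
  "travel": [
    [0, 0, -0.3],
    [0, 0, -0.8],
    [0, 0, -0.9],
    [-0.54, 0.82, 0],
    [-0.54, 0.83, 0],
    [-0.54, 0.83, 0],
    [-0.54, 0.83, 0],
    [-0.54, 0.83, 0],
    [-0.54, 0.82, 0],
    [0, 0, 0.4],
    [0, 0, 0],
    [0, 0, 0]
  ],
  "twist": [
    [0, 0, 0],
    [0, 0, 0],
    [0, 0, 0],
    [0, 0, 0],
    [0, 0, 0],
    [0, 0, 0],
    [0, 0, 0],
    [0, 0, 0],
    [0, 0, 0],
    [0, 0, 0],
    [0, 0, 0],
    [0, 0, 0]
  ]
}}

```text
t: 28.82
position: [597.8, 188.7, 82.1]
orientation: [-2.219, -2.221, 0.003]
ft_force: [0.0, 0.7, -2.5]
gripper_width: 0.649
gripper_force: 20.0
```

>>> {"op": "carry_out", "data": {
  "travel": [
    [-0.03, 0, 0.4],
    [0, 0, 0.3],
    [0, 0, 0.13],
    [0, 0, 0.06],
    [0, 0, 0.03],
    [0, 0, 0],
    [0, 0, 0]
  ],
  "twist": [
    [0, 0, 0],
    [0, 0, 0],
    [0, 0, 0],
    [0, 0, 0],
    [0, 0, 0],
    [0, 0, 0],
    [0, 0, 0]
  ]
}}

```text
t: 29.7
position: [599.7, 187.5, 55.7]
orientation: [2.221, 2.221, 0.001]
ft_force: [0.9, -0.1, -2.5]
gripper_width: 0.647
gripper_force: 20.0
```

>>> {"op": "carry_out", "data": {
  "travel": [
    [0, 0, 0.02],
    [0, 0, 0.01],
    [0, 0, 0.01],
    [0, 0, 0]
  ],
  "twist": [
    [0, 0, 0],
    [0, 0, 0],
    [0, 0, 0],
    [0, 0, 0]
  ]
}}

```text
t: 30.2
position: [599.4, 187.4, 54.1]
orientation: [-2.221, -2.222, 0.0]
ft_force: [0.4, 0.5, -1.5]
gripper_width: 0.647
gripper_force: 20.0
```

>>> {"op": "carry_out", "data": {
  "travel": [
    [0, 0.02, 0.02],
    [0, 0, 0.01],
    [0, 0, 0]
  ],
  "twist": [
    [0, 0, 0],
    [0, 0, 0],
    [0, 0, 0]
  ]
}}

```text
t: 30.58
position: [600.2, 187.4, 53.4]
orientation: [2.221, 2.222, 0.0]
ft_force: [-0.2, -0.5, -1.5]
gripper_width: 0.645
gripper_force: 20.0
```

>>> {"op": "carry_out", "data": {
  "travel": [
    [0, 0, 0.01],
    [0, 0, 0.01],
    [0, 0, 0]
  ],
  "twist": [
    [0, 0, 0],
    [0, 0, 0],
    [0, 0, 0]
  ]
}}

```text
t: 30.95
position: [600.3, 187.5, 53.4]
orientation: [2.221, 2.221, 0.001]
ft_force: [-1.9, -1.1, 4.4]
gripper_width: 0.649
gripper_force: 20.0
```

>>> {"op": "carry_out", "data": {
  "travel": [
    [0, 0, 0],
    [0, 0, 0],
    [0, 0, 0],
    [0, 0, 0]
  ],
  "twist": [
    [0, 0, 0],
    [0, 0, 0],
    [0, 0, 0],
    [0, 0, 0]
  ],
  "gripper": 0.95
}}

```text
t: 31.45
position: [600.0, 187.4, 52.5]
orientation: [-2.221, -2.221, 0.0]
ft_force: [0.8, -0.3, -0.1]
gripper_width: 0.951
gripper_force: 0.0
```

>>> {"op": "carry_out", "data": {
  "travel": [
    [0, 0, -0.4],
    [0, 0, -0.9],
    [0, 0, -0.9],
    [0, 0, -0.9],
    [0, 0, -0.9],
    [0, -0.9, -0.5],
    [0, -0.9, 0],
    [0, -0.9, 0],
    [0, -0.9, 0],
    [0, -0.9, 0],
    [0, -0.9, 0],
    [0, 0, 0]
  ],
  "twist": [
    [0, 0, 0],
    [0, 0, 0],
    [0, 0, 0],
    [0, 0, 0],
    [0, 0, 0],
    [0, 0, 0],
    [0, 0, 0],
    [0, 0, 0],
    [0, 0, 0],
    [0, 0, 0],
    [0, 0, 0],
    [0, 0, 0]
  ]
}}

```text
t: 32.95
position: [436.9, 187.4, 188.5]
orientation: [2.22, 2.222, 0.001]
ft_force: [1.0, 0.1, -0.6]
gripper_width: 0.949
gripper_force: 0.0
```

```bash
python3 - <<'E'
from h import *
import cv2
t,_=vision.grab_frame('top');s,_=vision.grab_frame('side')
f=lambda a:cv2.resize(np.clip(a*1.8,0,255).astype(np.uint8),None,fx=4,fy=4,interpolation=2)
cv2.imwrite('pics/ft.png',f(t[145:215,105:305]));cv2.imwrite('pics/fs.png',f(s[90:240,210:320]))
E
```

```text
(no output)
```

View pics/ft.png

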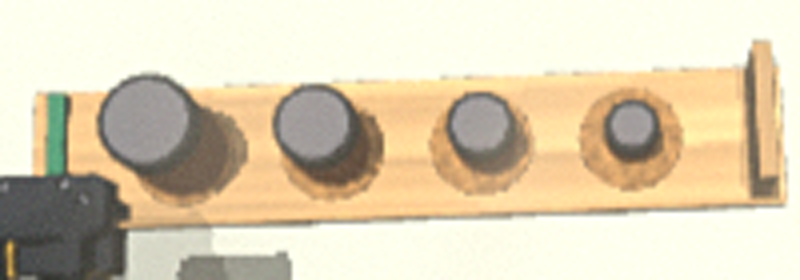

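View pics/fs.png

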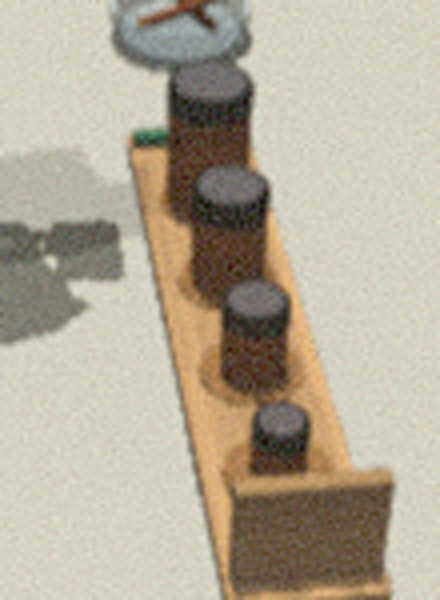

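All four jars stand upright in order. The lid centres in the top crop are at (147,122), (315,123), (481,126) and (632,126). A numeric check of the centring comes next.

```bash
python3 - <<'E'
from h import *
for x,y,z,r in((147,122,110,(599.8,186.6)),(315,123,90,(601,92)),(481,126,73,(602.2,-3)),(632,126,58,(603.1,-97.8))):
    q=atz('top',((x+.5)/4-.5+105,(y+.5)/4-.5+145),z)[:2];print(q.round(1),(q-r).round(1))
E
```

```text
[599.1 185.8] [-0.7 -0.8]
[601.   91.1] [-0.  -0.9]
[600.8  -6.5] [-1.4 -3.5]
[602.1 -97.9] [-1.  -0.1]
```

jar_2 may be about 3 mm off along the row, so I'll check it with the wrist camera.

>>> {"op": "carry_out", "data": {
  "travel": [
    [-0.9, 0.78, 0],
    [-0.9, 0.78, 0],
    [-0.9, 0.78, 0],
    [-0.9, 0.78, 0],
    [-0.9, 0.78, 0],
    [-0.9, 0.78, 0],
    [-0.9, 0.78, 0],
    [0, 0, 0],
    [0, 0, 0]
  ],
  "twist": [
    [0, 0, 0],
    [0, 0, 0],
    [0, 0, 0],
    [0, 0, 0],
    [0, 0, 0],
    [0, 0, 0],
    [0, 0, 0],
    [0, 0, 0],
    [0, 0, 0]
  ]
}}

```text
t: 34.17
position: [602.1, -1.6, 187.4]
orientation: [-2.222, -2.22, 0.0]
ft_force: [0.0, 0.7, 0.0]
gripper_width: 0.952
gripper_force: 0.0
```

```bash
python3 - <<'E'
from h import *
import cv2
p,d,i,T=wrist();np.save('pics/w5T.npy',T);cv2.imwrite('pics/w5.png',np.clip(p*1.5,0,255).astype(np.uint8))
v,u=np.mgrid[:384,:512];P=np.stack([(u-i['cx'])/i['fx']*d,(v-i['cy'])/i['fy']*d,d],-1)@T[:3,:3].T+T[:3,3]
for c,h in(((602.5,-4),73),((601,91),90)):
    m=(np.hypot(P[...,0]-c[0],P[...,1]-c[1])<38)&(abs(P[...,2]-h)<3);q=P[m];print(m.sum(),(q.min(0)+q.max(0))/2,np.ptp(q,axis=0))
print(telemetry.sense()['position'])
E
```

```text
1857 [602.7427092   -5.84828464  72.76643148] [40.93204849 41.49454889  5.32642444]
4160 [601.30244763  91.50499736  89.95356861] [48.66858671 49.28486817  5.50723155]
[601.72367932  -1.23209951 187.45673181]
```

View pics/w5.png

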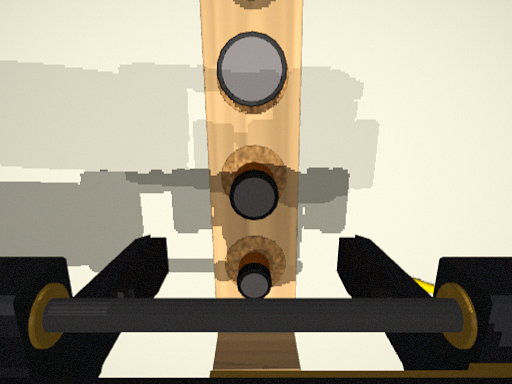

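The wrist view shows jar_2's lid at (254,195) and its cork round above it. Depth puts the jar at y≈-5.8 against -3 for the round, so I'll regrasp it gently and shift it 2.8 mm.

>>> {"op": "carry_out", "data": {
  "travel": [
    [-0.14, 0.02, 0.9],
    [0, 0, 0.9],
    [0, 0, 0.9],
    [0, 0, 0.9],
    [0, 0, 0.8],
    [0, 0, 0.5],
    [0, 0, 0.25],
    [0, 0, 0]
  ],
  "twist": [
    [0, 0, 0],
    [0, 0, 0],
    [0, 0, 0],
    [0, 0, 0],
    [0, 0, 0],
    [0, 0, 0],
    [0, 0, 0],
    [0, 0, 0]
  ],
  "gripper": 0.85
}}

```text
t: 35.22
position: [602.4, -5.5, 33.2]
orientation: [-2.221, -2.222, 0.0]
ft_force: [-0.0, 0.9, 1.2]
gripper_width: 0.854
gripper_force: 0.0
```

>>> {"op": "carry_out", "data": {
  "travel": [
    [0, 0, 0],
    [0, 0, 0],
    [0, 0, 0],
    [0, 0, 0],
    [0, 0, 0],
    [0, 0, 0],
    [0, 0, 0],
    [0, 0, 0]
  ],
  "twist": [
    [0, 0, 0],
    [0, 0, 0],
    [0, 0, 0],
    [0, 0, 0],
    [0, 0, 0],
    [0, 0, 0],
    [0, 0, 0],
    [0, 0, 0]
  ],
  "gripper": 0.3,
  "grip_force": 10
}}

```text
t: 36.22
position: [602.8, -5.8, 33.6]
orientation: [2.221, 2.221, 0.0]
ft_force: [-0.6, 0.0, 5.2]
gripper_width: 0.463
gripper_force: 10.0
```

>>> {"op": "carry_out", "data": {
  "travel": [
    [0, 0, -0.1],
    [0, 0, -0.1],
    [0.09, 0, 0],
    [0, 0, 0],
    [0, 0, 0.1],
    [0, 0, 0.06],
    [0, 0, 0.02],
    [0, 0, 0]
  ],
  "twist": [
    [0, 0, 0],
    [0, 0, 0],
    [0, 0, 0],
    [0, 0, 0],
    [0, 0, 0],
    [0, 0, 0],
    [0, 0, 0],
    [0, 0, 0]
  ]
}}

```text
t: 37.22
position: [602.5, -3.1, 33.7]
orientation: [-2.221, -2.221, 0.0]
ft_force: [-0.1, -0.7, -1.6]
gripper_width: 0.468
gripper_force: 10.0
```

>>> {"op": "carry_out", "data": {
  "travel": [
    [0, 0, 0.01],
    [0, 0, 0.01],
    [0, 0, 0]
  ],
  "twist": [
    [0, 0, 0],
    [0, 0, 0],
    [0, 0, 0]
  ]
}}

```text
t: 37.6
position: [602.6, -3.1, 33.6]
orientation: [2.221, 2.221, 0.0]
ft_force: [-1.6, 0.1, 2.2]
gripper_width: 0.464
gripper_force: 10.0
```

>>> {"op": "carry_out", "data": {
  "travel": [
    [0, 0, 0],
    [0, 0, 0],
    [0, 0, 0],
    [0, 0, 0]
  ],
  "twist": [
    [0, 0, 0],
    [0, 0, 0],
    [0, 0, 0],
    [0, 0, 0]
  ],
  "gripper": 0.8
}}

```text
t: 38.1
position: [602.5, -3.1, 33.1]
orientation: [-2.221, -2.222, 0.0]
ft_force: [-0.1, -0.6, 0.1]
gripper_width: 0.796
gripper_force: 0.0
```

>>> {"op": "carry_out", "data": {
  "travel": [
    [0, 0, -0.4],
    [0, 0, -0.9],
    [0, 0, -0.9],
    [0, 0, -0.9],
    [0, 0, -0.9],
    [0, -0.9, -0.9],
    [0, -0.9, 0],
    [0, -0.9, 0],
    [0, -0.9, 0],
    [0, -0.9, 0],
    [0, -0.9, 0],
    [0, 0, 0]
  ],
  "twist": [
    [0, 0, 0],
    [0, 0, 0],
    [0, 0, 0],
    [0, 0, 0],
    [0, 0, 0],
    [0, 0, 0],
    [0, 0, 0],
    [0, 0, 0],
    [0, 0, 0],
    [0, 0, 0],
    [0, 0, 0],
    [0, 0, 0]
  ]
}}

```text
t: 39.6
position: [439.4, -3.0, 180.8]
orientation: [2.221, 2.221, 0.001]
ft_force: [-0.9, 0.5, -0.4]
gripper_width: 0.801
gripper_force: 0.0
```

```bash
python3 - <<'E'
from h import *
import cv2
t,d=vision.grab_frame('top');i=vision.camera_info('top');T=i['pose']
v,u=np.mgrid[:384,:512];P=np.stack([(u-i['cx'])/i['fx']*d,(v-i['cy'])/i['fy']*d,d],-1)@T[:3,:3].T+T[:3,3]
for c,h in(((603,-98),58),((602,-3),73),((601,92),90),((600,186),110)):
    m=(np.hypot(P[...,0]-c[0],P[...,1]-c[1])<38)&(abs(P[...,2]-h)<5);q=P[m];print(m.sum(),(q.min(0)+q.max(0))/2)
s=vision.grab_frame('side')[0]
cv2.imwrite('pics/end.png',np.hstack([t,s]))
cv2.imwrite('pics/end.png',cv2.resize(np.hstack([t,s]),(800,300)))
E
```

```text
142 [602.64348169 -97.57075693  58.09925369]
224 [601.35256559  -3.03352712  72.767919  ]
333 [600.01181841  92.04299616  89.98991482]
468 [598.73196326 187.15529282 109.89856816]
```

View pics/end.png

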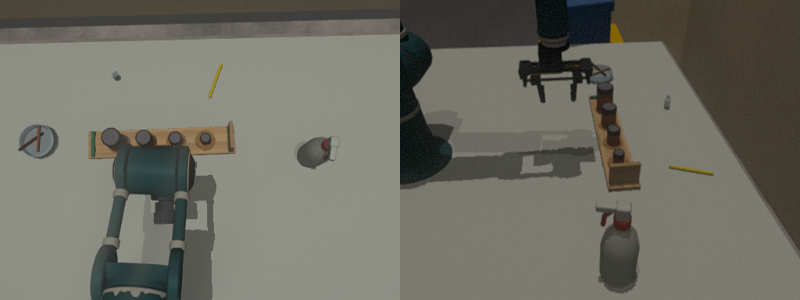

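All four jars stand upright and centred to about 1 mm, the spray bottle hasn't moved, and the arm is clear.

```bash
python3 -c "
from cell import order
print(order.finish_job())"
```

```text
the job is handed in; nothing more can be done
None
```

The four jars stand upright on the cork rounds in size order, smallest next to the tall end plate, each within about 1–2 mm of centre by the top camera; the spray bottle is where it was, and I handed the job in at about 40 s (no verdict was returned).

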